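# Demagnetise a steel block over the plate of a bench demagnetiser

## Task

Demagnetise the oblong steel block that lies on the bench top at the left (not the grey one down in the bench tray): press the demagnetiser's keys down fully, one at a time - first the round one, then the square one, then the long narrow one. Then pick up the block, lift it clear over the row of small things standing in between, and hold it level over the demagnetiser's plate, centred on the plate, long side along the plate's long side, with its underside about 10 mm above the plate. Finish there, still holding it steady in the gripper; the block must never touch the demagnetiser, and the two pots and the steel cube of that row stay where they are.

Things in the scene. Friction and masses are not known exactly. Their poses are not given: they have to be found in the camera images.
- steel_block: Plain grey oblong steel block with flat faces, 30 (x) x 60 (y) x 22 (z) mm, about 0.33 kg (may vary by a quarter). Loose, lying flat on the bench at the left, the loose thing nearest the robot. Origin: centre of its underside; y runs along its long side, z is up. Take it across its 30 mm width, with both finger tips reaching well down its sides.
- steel_cube: Plain grey steel cube, 36 mm on each edge; loose, one of three things in a row across the way between the block and the demagnetiser; their order varies. Leave it alone. Origin: centre of its underside.
- cream_pot: Open round pot, 34 mm across and 42 mm tall; loose, one of the three things in that row. Leave it alone. Origin: centre of its underside.
- lidded_pot: Round pot with a wider lid, 40 mm across and 34 mm tall; loose, one of the three things in that row. Leave it alone. Origin: centre of its underside.
- demagnetiser: Grey desk unit fixed on the bench at the left, beyond that row: 100 (x) x 160 (y) mm, on four legs, flat deck 72 mm above the bench. On its +y (left) part a raised steel plate, 50 (x) x 80 (y) mm, 6 mm high; on its -y (right) part three keys in a row along x, 34 mm apart: square nearest the robot (-x), long in the middle, round farthest. Origin: bench level, midway between its feet; turned up to 0.2 rad about the vertical.
- plate_centre (a point): Centre of the top face of the demagnetiser's raised plate, 78 mm above the bench (in the demagnetiser's frame: 0, 32, 78 mm). y runs along the plate's 80 mm side, x along its 50 mm side, z up. A thin dark outline of the block's size, 32 x 62 mm, is drawn round it.
- key_round_top (a point): Centre of the top face of the round key, 20 mm across; at rest its top is 7 mm above the deck (79 mm above the bench). In the demagnetiser's frame: 34, -52, 79 mm. Moves with the key.
- key_square_top (a point): Centre of the top face of the square key, 19 x 19 mm, top 7 mm above the deck. In the demagnetiser's frame: -34, -52, 79 mm. Moves with the key.
- key_long_top (a point): Centre of the top face of the long narrow key, 12 (x) x 30 (y) mm, top 7 mm above the deck, in the middle of the row. In the demagnetiser's frame: 0, -52, 79 mm. Moves with the key.
- key_round (a joint): Travel of the round key in m: 0 at rest, 0.005 fully down (straight down); spring, 0.8 N to start and about 5 N fully down; springs back when released.
- key_square (a joint): Travel of the square key in m: 0 at rest, 0.005 fully down; the same spring.
- key_long (a joint): Travel of the long key in m: 0 at rest, 0.005 fully down; the same spring.

How it is judged:
On the way, in this order (a step that is already met when the one before it is completed fails the run):
1. the round key is pressed down, the others up (value of joint key_round above 0.0035 m and value of joint each of key_square, key_long below 0.0015 m), for 0.05 s.
2. then the square key is pressed down, the others up (value of joint key_square above 0.0035 m and value of joint each of key_round, key_long below 0.0015 m), for 0.05 s.
3. then the long key is pressed down, the others up (value of joint key_long above 0.0035 m and value of joint each of key_round, key_square below 0.0015 m), for 0.05 s.
4. then the block is held in the fingers with its underside higher than the tops of the row (over 55 mm above the bench) (height (world z) of steel_block above 0.055 m and contact force between the fingers and steel_block above 1 N), for 0.1 s.
At the end, for the whole second after the job is handed in: Fingers hold the block still (<20 mm/s), not touching the demagnetiser: underside 3-20 mm above the plate, centre within 10 mm of the plate's, long sides parallel within 0.15 rad, level within 0.12 rad; keys up; cube and pots upright (within 0.2 rad) and within 20 mm of their start (z of steel_block in the frame of plate_centre between 0.003 and 0.02 m and horizontal distance between steel_block and plate_centre below 0.01 m and angle between the y axis of steel_block and the y axis of plate_centre, either way round below 0.15 rad and angle between steel_block's own z axis and vertical below 0.12 rad and contact force between steel_block and demagnetiser below 0.1 N and contact force between the fingers and steel_block above 1 N and linear speed of steel_block below 0.02 m/s and value of joint each of key_round, key_square, key_long below 0.0015 m and distance of each of steel_cube, cream_pot, lidded_pot from where it was at the start of the episode below 0.02 m and angle between each of steel_cube, cream_pot, lidded_pot's own z axis and vertical below 0.2 rad); the arm keeps its last pose, push and grip.
It fails at once if the block touches the demagnetiser (contact force between steel_block and demagnetiser above 0.5 N).
It fails at once if the steel cube is pushed 20 mm away or tipped (distance of steel_cube from where it was at the start of the episode above 0.02 m or angle between steel_cube's own z axis and vertical above 0.2 rad).
It fails at once if the cream pot is pushed 20 mm away or tipped (distance of cream_pot from where it was at the start of the episode above 0.02 m or angle between cream_pot's own z axis and vertical above 0.2 rad).
It fails at once if the lidded pot is pushed 20 mm away or tipped (distance of lidded_pot from where it was at the start of the episode above 0.02 m or angle between lidded_pot's own z axis and vertical above 0.2 rad).
It fails at once if two keys are down at once (value of joint each of key_round, key_square above 0.0025 m or value of joint each of key_square, key_long above 0.0025 m or value of joint each of key_round, key_long above 0.0025 m).
It also fails if it takes over 58 s, if anything falls off the work surface, if the arm or the gripper's body presses on something with over 40 N, if the wrist force passes 120 N, or if a joint passes its speed limit or range.

## Robot

A 7-joint arm with a two-finger parallel gripper is mounted at the origin on a cart in front of the work surface, level with it; the furniture and walls round the work are solid. World frame = base frame: x ahead of the robot, y to its left, z up, the work surface at z = 0. Lengths are in m, angles in rad, forces in N, time in s.
With the tool pointing down it reaches from about 0.425 to 0.875 m from the base axis. Payload 4.7 kg.
Tool frame: the origin (TCP) lies at the very end of the fingers, on their centre line; the grasp point (between the pads) lies 19 mm behind it (grip_point_offset is the distance from the TCP to the grasp point, in m); x points along the fingers, z is the direction in which the jaws open and shut, and the axes are right-handed (so a half turn about x gives the same grasp; the last joint's range is limited). The gripper opens to 87 mm and grips with 3 to 60 N. Pads are 19 mm wide; open, the fingers measure 117 mm over their backs; the gripper's body (75 mm by 190 mm) begins 51 mm behind the grasp point.
Start: joints at [-1.219, 0.321, -0.07, 1.45, 0.023, 1.371, -0.057], TCP at [0.215, 0.613, 0.223] pointing down, gripper open.
Joint ranges: [-2.86, 2.86], [-0.3, 2.09], [-1.38, 1.24], [0.06, 2.45], [-1.56, 4.7], [0.09, 2.05], [-2.69, 2.69]. Speed limits (rad/s): [2.57, 2.57, 3.14, 3.14, 3.14, 3.14, 3.14].

## Interface

Orientations are given as a rotation vector (axis times angle).
In Python, from bench import get_state, get_image, calibration, close_job, grip_point_offset gives the robot as it stands.
- The arm moves only by the tool play_rows, never from a script. Its argument "targets" is a list of rows, each an object with "claw": the closure, from 0 (fully open) to 1 (shut); "linear": the shift along the tool's x, y, z as a fraction of full scale, a list of three; "rotation": the turn, a rotation vector about the tool's x, y, z as a fraction of full scale, a list of three. In form: [{"claw": claw, "linear": [x, y, z], "rotation": [wx, wy, wz]}, ...]. A call has 1 to 10 rows; each row shifts and turns the pose as measured when the row begins, along the tool's axes as they then stand; what a row does not reach is not made up. Full scale, the value 1, is 2.5 cm for a shift and 90 degrees for a turn. A row lasts 1/12 s, in which the tool goes at most 41.7 mm and 7.16 degrees, less where a joint would pass 70% of its speed; a pose out of reach is approached as far as the arm can. A call with a number of a shift or a turn outside -1 to 1 is refused whole. A call with a gripper value outside its range is refused whole. The fingers move at their own pace and stop on an object; "newtons" is the grip in N (left out, the last holds). Time passes only in rows, so rows that do not move let the fingers close. It gives the time, the measured TCP pose, the force and the opening at its end, in the units of the state.
- get_state(): the state, without advancing time (a new reading comes with each control period).
- get_image(name): name is "side" or "top"; returns the picture (400x640x3 uint8, blue, green, red); there is no depth.
- calibration(name): a dict with "fx", "fy", "cx", "cy" (pixels), "rvec" (rotation vector, rad) and "tvec" (3), from world to camera coordinates, as OpenCV has them. Camera axes: x right, y down, z forward; pixel columns grow to the right and rows downward; lengths in m; the calibration is good to about 2 mm. A picture is of the moment at which its call begins. calibration takes no time and is no camera call.
- close_job(): hands the job in, once; it reports no verdict.
The state is a dict: "time": time; "joint_positions": joint angles; "qd": joint speeds; "joint_torque": joint torques, N m; "position": TCP position; "tool_rot": TCP orientation; "ft_force": force on the tool from outside, world axes, zero at the start; "torque": the same for the moment, N m; "grip_width": opening from 0.0 (shut) to 1.0 (fully open).
Only numpy, scipy, OpenCV 4.12 (cv2) and the standard library are available. Lean on these libraries where they do the work, as an engineer would, in place of code of your own. Each camera call takes 0.05 s, during which the arm holds its last target. There are 200 camera calls.

## Working session

There is one attempt and no reset: what is moved stays moved. The work goes in short steps, Python scripts to look and compute and a tool call to move; the robot and the scene stay as the last step left them, time stands still between calls to the robot, and variables do not carry over. Pictures are saved under pics/ and viewed, about 8 in all and at most 12, crops included, and the job is handed in when it is done.

Besides the shell and the picture viewer there is one more tool, called after "Call:" in YAML: its name, and indented under it one key for each argument. play_rows: Moves the arm, as the interface text tells. Shift numbers are shares of 2.5 cm and turn numbers shares of 90 degrees, none past 1 either way. Its arguments: {"type":"object","properties":{"targets":{"type":"array"},"newtons":{"type":"number"}},"required":["targets"]}

```bash
mkdir -p pics; python3 - <<'E'
from bench import *
import cv2
for n in("side","top"):
    cv2.imwrite(f"pics/{n}0.png",get_image(n)); print(n,calibration(n))
print(get_state(), grip_point_offset)
E
```

```text
side {'fx': 492.6597659130934, 'fy': 492.6597659130934, 'cx': 309.8349497788425, 'cy': 201.5003159446142, 'rvec': array([ 1.93421833, -0.29907594,  0.21540205]), 'tvec': array([-0.43599885,  0.22846736,  0.49814139])}
top {'fx': 446.9049339666165, 'fy': 446.9049339666165, 'cx': 317.79196394467505, 'cy': 197.75032797820973, 'rvec': array([ 2.14155343, -2.15959622,  0.0714674 ]), 'tvec': array([0.29332657, 0.54148992, 0.88182716])}
{'time': 0.1, 'joint_positions': array([-1.21890577,  0.32178064, -0.07008837,  1.45155954,  0.02259923,
        1.37075394, -0.05689383]), 'qd': array([-0.00134267, -0.00118275, -0.0014534 , -0.00154835,  0.00092958,
       -0.00100993, -0.00105455]), 'joint_torque': array([ 6.25309963e-05, -4.92571378e+01, -4.05836413e-01, -3.13398707e+01,
       -6.41697971e-02,  3.95439123e-02,  5.90406785e-05]), 'position': array([0.21529452, 0.61279686, 0.22154697]), 'tool_rot': array([-0.95796168,  1.3516455 ,  0.95620316]), 'ft_force': array([-0.1192857 ,  0.66098077,  0.09955122]), 'torque': array([-0.04294436, -0.04193444,  0.01092696]), 'grip_width': 0.9971970838165457} 0.0187
```

View pics/side0.png

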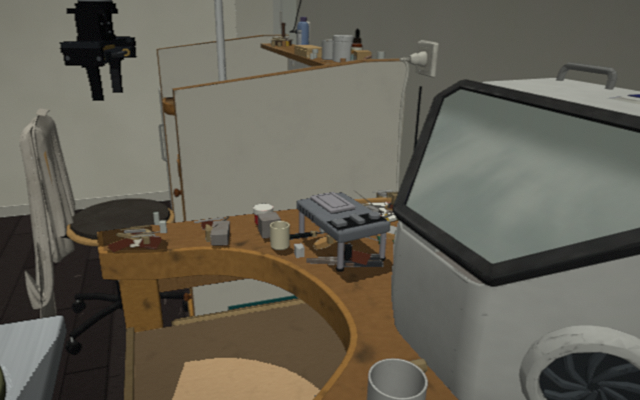

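View pics/top0.png

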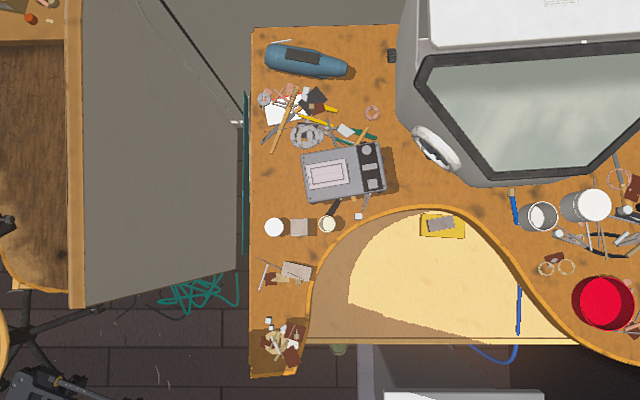

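The top view shows the block at about (296,271), the row at (274,227), (299,227) and (327,224), and the demagnetiser at about (343,172). Next I'll enlarge both views.

```bash
python3 - <<'E'
import cv2
t=cv2.imread("pics/top0.png")[135:290,245:400]
cv2.imwrite("pics/topc.png",cv2.resize(t,(600,600)[:2] and (594,594),interpolation=cv2.INTER_CUBIC))
s=cv2.imread("pics/side0.png")[180:280,195:400]
cv2.imwrite("pics/sidec.png",cv2.resize(s,None,fx=3.9,fy=3.9,interpolation=cv2.INTER_CUBIC))
E
```

```text
(no output)
```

View pics/topc.png

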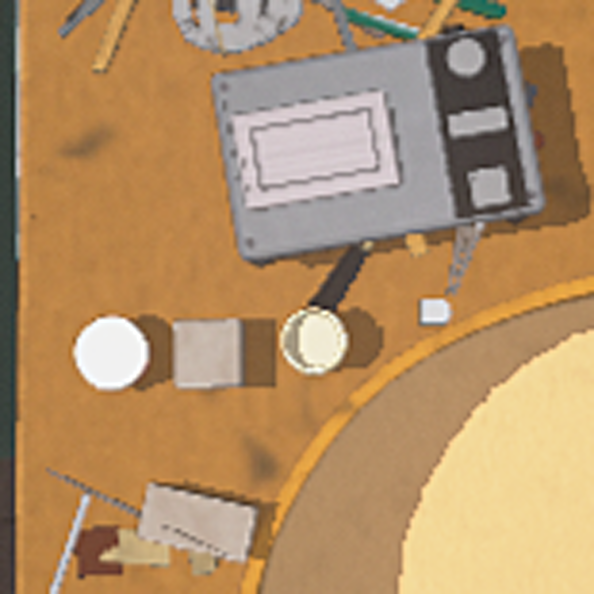

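View pics/sidec.png

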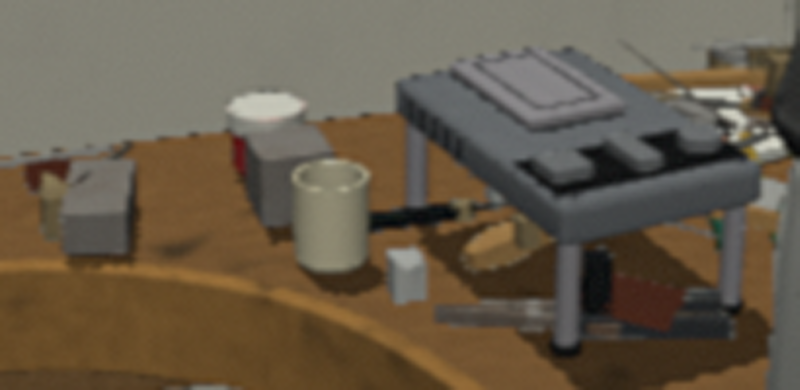

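The crops show keys and plate clearly, and the row runs lidded pot, cube, cream pot from left to right. I'll fit the poses from corners in both views.

```bash
cat > h.py <<'E'
import numpy as np, cv2
from bench import calibration
from scipy.optimize import least_squares
C={n:calibration(n) for n in("top","side")}
def proj(n,P):
    c=C[n];K=np.array([[c['fx'],0,c['cx']],[0,c['fy'],c['cy']],[0,0,1]])
    return cv2.projectPoints(np.asarray(P,float),c['rvec'],c['tvec'],K,None)[0][:,0]
def ray(n,uv,z):
    c=C[n];R=cv2.Rodrigues(c['rvec'])[0];o=-R.T@c['tvec']
    d=R.T@np.array([(uv[0]-c['cx'])/c['fx'],(uv[1]-c['cy'])/c['fy'],1]);return o+d*(z-o[2])/d[2]
def cr(n,p):
    s,o=(594/155,(245,135)) if n=="top" else (3.9,(195,180))
    return (np.asarray(p,float)+.5)/s-.5+o
def T(q,L):
    L=np.asarray(L,float)/1000;c,s=np.cos(q[2]),np.sin(q[2])
    return np.c_[q[0]+c*L[:,0]-s*L[:,1],q[1]+s*L[:,0]+c*L[:,1],L[:,2]]
def fit(obs,q0):
    f=lambda q:np.concatenate([(proj(n,T(q,L))-cr(n,p)).ravel() for n,L,p in obs])
    r=least_squares(f,q0,loss='soft_l1');return r.x,f(r.x).reshape(-1,2)
E
python3 - <<'E'
from h import *
for n in C: print(n,-cv2.Rodrigues(C[n]['rvec'])[0].T@C[n]['tvec'])
keys=[[34,-52,79],[0,-52,79],[-34,-52,79]]
pl=[[25,72,78],[25,-8,78],[-25,-8,78],[-25,72,78]]
q0=[*ray("top",cr("top",(378,145)),.072)[:2],0.1]
ot=("top",keys+pl,[(467,57),(477,121),(489,186),(232,116),(383,90),(400,184),(249,209)])
os_=("side",keys+pl[1:3]+pl[3:],[(702,133),(635,148),(563,160),(625,103),(537,122),(455,66)])
for o in([ot],[os_],[ot,os_]):
    q,r=fit(o,q0);print(q.round(4));print(r.round(1).tolist())
b=[[15,30,22],[15,-30,22],[-15,-30,22],[-15,30,22]]
q0=[*ray("top",cr("top",(198,520)),.022)[:2],-.2]
ot=("top",b,[(150,482),(257,507),(247,560),(137,533)])
os_=("side",[b[1],b[2],[15,-30,0],[-15,-30,0]],[(128,207),(65,205),(127,255),(65,250)])
for o in([ot],[os_],[ot,os_]):
    q,r=fit(o,q0);print(q.round(4));print(r.round(1).tolist())
for nm,p,z in(("lid",(112,353),.034),("cube",(208,352),.036),("cream",(316,341),.042)):print(nm,ray("top",cr("top",p),z).round(4))
E
```

```text
top [0.4492825  0.25531398 0.94330852]
side [ 0.29503621 -0.49252301  0.40101358]
[0.5916 0.2373 0.1597]
[[-0.2, -0.1], [0.3, 0.1], [0.3, 0.1], [-0.4, -0.2], [0.3, -0.3], [0.3, 0.0], [-0.7, 0.4]]
[0.5918 0.2358 0.1333]
[[0.4, 0.3], [-0.1, -0.2], [0.1, 0.2], [1.9, 0.2], [-1.1, -0.1], [-0.6, -1.2]]
[0.5916 0.2371 0.1539]
[[0.0, 0.0], [0.4, 0.2], [0.3, 0.3], [-0.3, -0.4], [0.5, -0.3], [0.4, 0.1], [-0.7, 0.2], [0.3, -0.3], [0.0, -0.6], [0.5, -0.0], [1.4, -0.2], [-1.3, -0.2], [-1.6, -1.2]]
[ 0.3963  0.3343 -0.2333]
[[-0.1, -0.5], [0.5, -0.4], [-0.3, 0.3], [-0.1, 0.6]]
[ 0.4016  0.3387 -0.4414]
[[-0.3, 0.7], [-0.5, 0.2], [0.6, -0.5], [0.3, -0.3]]
[ 0.396   0.3352 -0.2538]
[[-0.3, -0.7], [0.1, 0.1], [-0.9, 0.7], [-0.6, 0.4], [0.3, 1.3], [-0.6, 2.1], [1.2, 0.1], [0.2, 1.7]]
lid [0.4853 0.3789 0.034 ]
cube [0.4854 0.3275 0.036 ]
cream [0.4905 0.2701 0.042 ]
```

```bash
python3 - <<'E'
from h import *
from bench import get_state
from scipy.spatial.transform import Rotation as R
print("panel base top", [ray("top",p,0).round(3) for p in((238,270),(243,95),(250,25),(250,378))])
print("panel base side",[ray("side",p,0).round(3) for p in((180,222),(405,200))])
for z in(0,.2,.4,.6,.65): print(z,"panel near-top corner", ray("top",(68,306),z).round(3), ray("top",(82,0),z).round(3), ray("side",(176,90),z if z<.4 else .5).round(3))
for z in(0,.15,.3): print(z,"machine",[ray("top",p,z).round(3) for p in((413,60),(413,110),(445,170),(490,180))])
s=get_state();M=R.from_rotvec(s['tool_rot']).as_matrix();print(M.round(3))
print("start proj",proj("side",[s['position']]),proj("top",[s['position']]))
q=[.5916,.2373,.157]
print(T(q,[[34,-52,79],[-34,-52,79],[0,-52,79],[0,32,78]]).round(4))
E
```

```text
panel base top [array([0.396, 0.459, 0.   ]), array([0.775, 0.452, 0.   ]), array([0.935, 0.438, 0.   ]), array([0.177, 0.431, 0.   ])]
panel base side [array([0.328, 0.43 , 0.   ]), array([0.813, 0.409, 0.   ])]
0 panel near-top corner [0.323 0.82  0.   ] [1.005 0.823 0.   ] [0.429 2.074 0.   ]
0.2 panel near-top corner [0.35 0.7  0.2 ] [0.887 0.703 0.2  ] [0.362 0.794 0.2  ]
0.4 panel near-top corner [0.376 0.581 0.4  ] [0.769 0.583 0.4  ] [ 0.262 -1.126  0.5  ]
0.6 panel near-top corner [0.403 0.461 0.6  ] [0.651 0.462 0.6  ] [ 0.262 -1.126  0.5  ]
0.65 panel near-top corner [0.41  0.431 0.65 ] [0.622 0.432 0.65 ] [ 0.262 -1.126  0.5  ]
0 machine [array([0.847, 0.081, 0.   ]), array([0.735, 0.084, 0.   ]), array([0.604, 0.02 , 0.   ]), array([ 0.581, -0.072,  0.   ])]
0.15 machine [array([0.783, 0.109, 0.15 ]), array([0.69 , 0.111, 0.15 ]), array([0.579, 0.058, 0.15 ]), array([ 0.56, -0.02,  0.15])]
0.3 machine [array([0.72 , 0.136, 0.3  ]), array([0.644, 0.138, 0.3  ]), array([0.555, 0.095, 0.3  ]), array([0.539, 0.032, 0.3  ])]
[[-0.    -0.944  0.331]
 [-0.002  0.331  0.944]
 [-1.    -0.    -0.002]]
start proj [[107.802656    96.03081939]] [[109.79944412 394.42015901]]
[[0.6333 0.1913 0.079 ]
 [0.5661 0.1806 0.079 ]
 [0.5997 0.1859 0.079 ]
 [0.5866 0.2689 0.078 ]]
```

Call:
play_rows:
  targets:
    - {"claw": 1,"linear": [0,0,-1],"rotation": [0,0,0]}
    - {"claw": 1,"linear": [0,0,-1],"rotation": [0,0,0]}
    - {"claw": 1,"linear": [0,0,-1],"rotation": [0,0,0]}
    - {"claw": 1,"linear": [0,-1,0],"rotation": [0.07,0,0]}
    - {"claw": 1,"linear": [0,-1,0],"rotation": [0.07,0,0]}
    - {"claw": 1,"linear": [0,-1,0],"rotation": [0.07,0,0]}
    - {"claw": 1,"linear": [0,-1,0],"rotation": [0.07,0,0]}
    - {"claw": 1,"linear": [0,-1,0],"rotation": [0.07,0,0]}
    - {"claw": 1,"linear": [0,-1,0],"rotation": [0.07,0,0]}
    - {"claw": 1,"linear": [0,-1,0],"rotation": [0.07,0,0]}
  newtons: 20

```text
time: 0.93
position: [0.3187, 0.4297, 0.2138]
tool_rot: [-0.355, 1.554, 0.342]
ft_force: [0.9, 0.0, 0.1]
grip_width: 0.322
```

```bash
cat > go.py <<'E'
# go.py x y z yaw(jaw dir, deg) -> tool-frame deltas, full-scale units
import sys,numpy as np
from bench import get_state
from scipy.spatial.transform import Rotation as R
x,y,z,a=map(float,sys.argv[1:5]);s=get_state()
M=R.from_rotvec(s['tool_rot']);a=np.radians(a)
G=R.from_matrix(np.c_[[0,0,-1],[-np.sin(a),np.cos(a),0],[np.cos(a),np.sin(a),0]])
print("pos",s['position'].round(4),"yaw",np.degrees(np.arctan2(*M.as_matrix()[[1,0],2])).round(1),"t",round(s['time'],2),"F",s['ft_force'].round(1),"grip",round(s['grip_width'],3),"j7",s['joint_positions'].round(2))
d=np.array([x,y,z])-s['position']
print("shift",(M.inv().apply(d)/.025).round(3),"turn",((M.inv()*G).as_rotvec()/(np.pi/2)).round(4),"shift after turn",(G.inv().apply(d)/.025).round(3))
E
python3 go.py .6333 .1913 .14 9
```

```text
pos [0.3187 0.4297 0.2138] yaw 25.4 t 0.93 F [0.9 0.  0.1] grip 0.322 j7 [-1.07  0.09  0.1   1.74 -0.01  1.32 -0.53]
shift [  2.943 -13.999   7.305] turn [ 0.1826 -0.0075  0.0048] shift after turn [  2.953 -11.387  10.936]
```

Call:
play_rows:
  targets:
    - {"claw": 1,"linear": [0,-1,0.7],"rotation": [0.061,-0.0025,0.0016]}
    - {"claw": 1,"linear": [0,-1,0.8],"rotation": [0.061,-0.0025,0.0016]}
    - {"claw": 1,"linear": [0,-1,0.9],"rotation": [0.061,-0.0025,0.0016]}
    - {"claw": 1,"linear": [0,-1,1],"rotation": [0,0,0]}
    - {"claw": 1,"linear": [0,-1,1],"rotation": [0,0,0]}
    - {"claw": 1,"linear": [0,-1,1],"rotation": [0,0,0]}
    - {"claw": 1,"linear": [0,-1,1],"rotation": [0,0,0]}
    - {"claw": 1,"linear": [0,-1,1],"rotation": [0,0,0]}
    - {"claw": 1,"linear": [0,-1,1],"rotation": [0,0,0]}
    - {"claw": 1,"linear": [0,-1,1],"rotation": [0,0,0]}

```text
time: 1.77
position: [0.6035, 0.22, 0.2096]
tool_rot: [-0.115, 1.574, 0.113]
ft_force: [0.1, 0.9, -0.1]
grip_width: 0.004
```

```bash
python3 go.py .6333 .1913 .12 9
```

```text
pos [0.6035 0.22   0.2096] yaw 8.3 t 1.77 F [ 0.1  0.9 -0.1] grip 0.004 j7 [-0.68  0.32  0.36  1.5  -0.12  1.35 -0.16]
shift [ 3.58  -1.307  1.034] turn [-0.0078 -0.004   0.0004] shift after turn [ 3.586 -1.322  0.996]
```

Call:
play_rows:
  targets:
    - {"claw": 1,"linear": [0.8,-0.7,0.5],"rotation": [-0.008,-0.004,0]}
    - {"claw": 1,"linear": [0.8,-0.6,0.5],"rotation": [0,0,0]}
    - {"claw": 1,"linear": [0.9,0,0],"rotation": [0,0,0]}
    - {"claw": 1,"linear": [0.9,0,0],"rotation": [0,0,0]}
    - {"claw": 1,"linear": [0,0,0],"rotation": [0,0,0]}
    - {"claw": 1,"linear": [0,0,0],"rotation": [0,0,0]}

```text
time: 2.27
position: [0.642, 0.176, 0.1197]
tool_rot: [-0.118, 1.565, 0.104]
ft_force: [0.2, 0.3, 1.0]
grip_width: 0.004
```

```bash
python3 go.py .6333 .1913 .082 9; python3 - <<'E'
from bench import get_image
import cv2
s=get_image("side")[150:250,285:420];t=get_image("top")[110:210,290:425]
import numpy as np
cv2.imwrite("pics/k1.png",cv2.resize(np.vstack([s,t]),None,fx=3,fy=3,interpolation=cv2.INTER_CUBIC))
E
```

```text
pos [0.642  0.176  0.1197] yaw 8.1 t 2.27 F [0.2 0.3 1. ] grip 0.004 j7 [-0.6   0.43  0.37  1.55 -0.15  1.19 -0.06]
shift [ 1.5    0.669 -0.262] turn [-0.0102  0.0013  0.0059] shift after turn [ 1.506  0.659 -0.248]
```

View pics/k1.png

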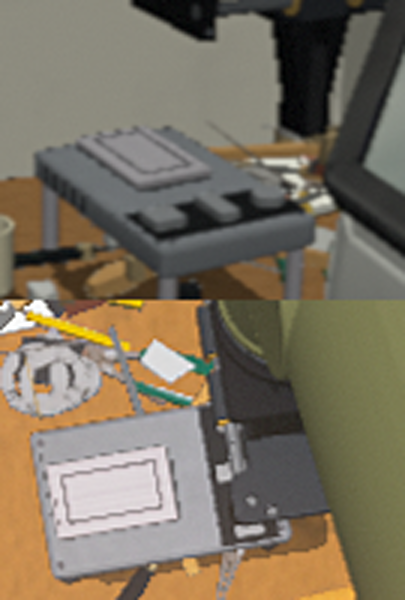

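The side view shows the shut fingers above and just past the round key, about 17 mm off the fitted target. I'll correct that, then descend.

Call:
play_rows:
  targets:
    - {"claw": 1,"linear": [0.3,0.66,-0.25],"rotation": [-0.01,0,0.006]}
    - {"claw": 1,"linear": [0,0,0],"rotation": [0,0,0]}
    - {"claw": 1,"linear": [0,0,0],"rotation": [0,0,0]}
    - {"claw": 1,"linear": [0,0,0],"rotation": [0,0,0]}

```text
time: 2.7
position: [0.6337, 0.1979, 0.1171]
tool_rot: [-0.124, 1.558, 0.133]
ft_force: [-0.0, -0.3, -0.1]
grip_width: 0.003
```

```bash
python3 go.py .6333 .1913 .079 9
```

```text
pos [0.6337 0.1979 0.1171] yaw 9.4 t 2.7 F [-0.  -0.3 -0.1] grip 0.003 j7 [-0.62  0.42  0.36  1.56 -0.16  1.18 -0.06]
shift [ 1.522 -0.267 -0.074] turn [ 0.0044  0.006  -0.0034] shift after turn [ 1.524 -0.259 -0.057]
```

Call:
play_rows:
  targets:
    - {"claw": 1,"linear": [0.5,-0.2,-0.05],"rotation": [0.004,0.006,-0.003]}
    - {"claw": 1,"linear": [0.5,0,0],"rotation": [0,0,0]}
    - {"claw": 1,"linear": [0,0,0],"rotation": [0,0,0]}
    - {"claw": 1,"linear": [0,0,0],"rotation": [0,0,0]}

```text
time: 3.03
position: [0.6341, 0.1933, 0.0913]
tool_rot: [-0.124, 1.565, 0.125]
ft_force: [-0.7, -0.3, -0.3]
grip_width: 0.004
```

```bash
python3 go.py .6333 .1913 .079 9
```

```text
pos [0.6341 0.1933 0.0913] yaw 9.1 t 3.03 F [-0.7 -0.3 -0.3] grip 0.004 j7 [-0.61  0.45  0.36  1.58 -0.17  1.14 -0.06]
shift [ 0.492 -0.073 -0.045] turn [ 0.0008  0.0014 -0.0005] shift after turn [ 0.492 -0.072 -0.044]
```

Call:
play_rows:
  targets:
    - {"claw": 1,"linear": [0.25,-0.07,-0.04],"rotation": [0,0,0]}
    - {"claw": 1,"linear": [0.2,0,0],"rotation": [0,0,0]}
    - {"claw": 1,"linear": [0.15,0,0],"rotation": [0,0,0]}
    - {"claw": 1,"linear": [0.1,0,0],"rotation": [0,0,0]}

```text
time: 3.37
position: [0.6339, 0.1907, 0.074]
tool_rot: [-0.122, 1.565, 0.125]
ft_force: [-7.4, -1.3, 21.3]
grip_width: 0.008
```

Call:
play_rows:
  targets:
    - {"claw": 1,"linear": [0.03,0,0],"rotation": [0,0,0]}

```text
time: 3.45
position: [0.6339, 0.1908, 0.0746]
tool_rot: [-0.122, 1.565, 0.125]
ft_force: [-3.5, -0.8, 4.6]
grip_width: 0.0
```

```bash
python3 - <<'E'
from bench import get_image
import cv2,numpy as np
s=get_image("side")[170:250,285:420]
cv2.imwrite("pics/k2.png",cv2.resize(s,None,fx=5,fy=5,interpolation=cv2.INTER_CUBIC))
E
python3 go.py .5661 .1806 .1 9
```

```text
pos [0.6339 0.1907 0.0744] yaw 9.0 t 3.5 F [-2.7  0.1  7.4] grip 0.005 j7 [-0.61  0.46  0.35  1.6  -0.18  1.11 -0.05]
shift [-1.03   0.025 -2.74 ] turn [-0.0001  0.0015 -0.0012] shift after turn [-1.023  0.024 -2.743]
```

View pics/k2.png

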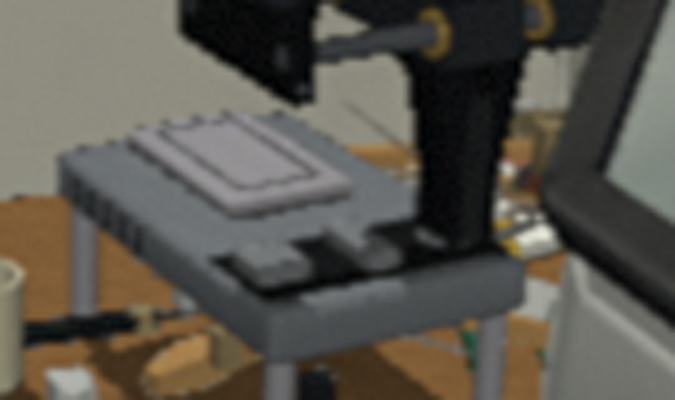

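The picture shows the fingers on the round key, pressed about 4.6 mm (TCP z 0.0744), with the square and long keys up. Next comes the square key.

Call:
play_rows:
  targets:
    - {"claw": 1,"linear": [-0.6,0,0],"rotation": [0,0,0]}
    - {"claw": 1,"linear": [-0.6,0,0],"rotation": [0,0,0]}
    - {"claw": 1,"linear": [0,0,-0.8],"rotation": [0,0,0]}
    - {"claw": 1,"linear": [0,0,-0.8],"rotation": [0,0,0]}
    - {"claw": 1,"linear": [0,0,-0.6],"rotation": [0,0,0]}
    - {"claw": 1,"linear": [0,0,-0.3],"rotation": [0,0,0]}
    - {"claw": 1,"linear": [0,0,0],"rotation": [0,0,0]}
    - {"claw": 1,"linear": [0,0,0],"rotation": [0,0,0]}

```text
time: 4.17
position: [0.5718, 0.18, 0.1052]
tool_rot: [-0.12, 1.561, 0.124]
ft_force: [0.3, 0.2, 0.2]
grip_width: 0.006
```

```bash
python3 go.py .5661 .1806 .079 9
```

```text
pos [0.5718 0.18   0.1052] yaw 8.9 t 4.17 F [0.3 0.2 0.2] grip 0.006 j7 [-0.66  0.3   0.37  1.74 -0.12  1.11 -0.1 ]
shift [ 1.047  0.058 -0.227] turn [-0.0008  0.0039 -0.0012] shift after turn [ 1.048  0.06  -0.221]
```

Call:
play_rows:
  targets:
    - {"claw": 1,"linear": [0.3,0.06,-0.2],"rotation": [0,0.004,0]}
    - {"claw": 1,"linear": [0.25,0,0],"rotation": [0,0,0]}
    - {"claw": 1,"linear": [0.1,0,0],"rotation": [0,0,0]}
    - {"claw": 1,"linear": [0,0,0],"rotation": [0,0,0]}

```text
time: 4.5
position: [0.5683, 0.181, 0.0868]
tool_rot: [-0.121, 1.567, 0.123]
ft_force: [-0.7, -0.6, -0.8]
grip_width: 0.004
```

```bash
python3 go.py .5661 .1806 .079 9
```

```text
pos [0.5683 0.181  0.0868] yaw 8.9 t 4.5 F [-0.7 -0.6 -0.8] grip 0.004 j7 [-0.66  0.32  0.36  1.76 -0.13  1.08 -0.1 ]
shift [ 0.31  -0.    -0.091] turn [-0.0011  0.0003 -0.0007] shift after turn [ 0.31   0.    -0.091]
```

Call:
play_rows:
  targets:
    - {"claw": 1,"linear": [0.2,0,-0.09],"rotation": [0,0,0]}
    - {"claw": 1,"linear": [0.15,0,0],"rotation": [0,0,0]}
    - {"claw": 1,"linear": [0.12,0,0],"rotation": [0,0,0]}
    - {"claw": 1,"linear": [0.1,0,0],"rotation": [0,0,0]}

```text
time: 4.83
position: [0.5668, 0.1806, 0.0738]
tool_rot: [-0.121, 1.568, 0.123]
ft_force: [-9.8, -3.6, 28.5]
grip_width: 0.006
```

Call:
play_rows:
  targets:
    - {"claw": 1,"linear": [0.02,0,0],"rotation": [0,0,0]}
    - {"claw": 1,"linear": [0.02,0,0],"rotation": [0,0,0]}

```text
time: 5.0
position: [0.5669, 0.1806, 0.0753]
tool_rot: [-0.12, 1.568, 0.123]
ft_force: [-2.2, -0.8, 4.4]
grip_width: 0.007
```

Call:
play_rows:
  targets:
    - {"claw": 1,"linear": [-0.5,0,0],"rotation": [0,0,0]}
    - {"claw": 1,"linear": [-0.5,0,0],"rotation": [0,0,0]}
    - {"claw": 1,"linear": [-0.1,0,0.5],"rotation": [0,0,0]}
    - {"claw": 1,"linear": [0,0,0.5],"rotation": [0,0,0]}
    - {"claw": 1,"linear": [0,0,0.2],"rotation": [0,0,0]}
    - {"claw": 1,"linear": [0,0,0],"rotation": [0,0,0]}
    - {"claw": 1,"linear": [0,0,0],"rotation": [0,0,0]}

```text
time: 5.58
position: [0.5983, 0.1855, 0.1053]
tool_rot: [-0.119, 1.566, 0.124]
ft_force: [-0.4, 0.1, -0.1]
grip_width: 0.006
```

```bash
python3 go.py .5997 .1859 .079 9
```

```text
pos [0.5983 0.1855 0.1053] yaw 8.9 t 5.58 F [-0.4  0.1 -0.1] grip 0.006 j7 [-0.64  0.36  0.36  1.67 -0.14  1.14 -0.08]
shift [1.052 0.005 0.055] turn [-0.0015  0.0011 -0.0018] shift after turn [1.052 0.008 0.057]
```

Call:
play_rows:
  targets:
    - {"claw": 1,"linear": [0.3,0,0.06],"rotation": [0,0,0]}
    - {"claw": 1,"linear": [0.25,0,0],"rotation": [0,0,0]}
    - {"claw": 1,"linear": [0.2,0,0],"rotation": [0,0,0]}
    - {"claw": 1,"linear": [0.1,0,0],"rotation": [0,0,0]}
    - {"claw": 1,"linear": [0.1,0,0],"rotation": [0,0,0]}

```text
time: 6.0
position: [0.5977, 0.1855, 0.0782]
tool_rot: [-0.12, 1.569, 0.124]
ft_force: [0.4, 0.7, 1.8]
grip_width: 0.005
```

Call:
play_rows:
  targets:
    - {"claw": 1,"linear": [0.12,0,0.06],"rotation": [0,0,0]}
    - {"claw": 1,"linear": [0.12,0,0],"rotation": [0,0,0]}
    - {"claw": 1,"linear": [0.1,0,0],"rotation": [0,0,0]}
    - {"claw": 1,"linear": [0.07,0,0],"rotation": [0,0,0]}
    - {"claw": 1,"linear": [0.04,0,0],"rotation": [0,0,0]}

```text
time: 6.42
position: [0.5985, 0.1856, 0.0747]
tool_rot: [-0.118, 1.571, 0.126]
ft_force: [-1.9, -1.2, 3.7]
grip_width: 0.007
```

Call:
play_rows:
  targets:
    - {"claw": 1,"linear": [0.08,0,0],"rotation": [0,0,0]}
    - {"claw": 1,"linear": [0.08,0,0],"rotation": [0,0,0]}
    - {"claw": 1,"linear": [0.06,0,0],"rotation": [0,0,0]}

```text
time: 6.67
position: [0.5987, 0.1857, 0.0744]
tool_rot: [-0.116, 1.571, 0.127]
ft_force: [-4.7, -1.0, 6.9]
grip_width: 0.002
```

Call:
play_rows:
  targets:
    - {"claw": 1,"linear": [-0.6,0,0],"rotation": [0,0,0]}
    - {"claw": 1,"linear": [-1,0,0],"rotation": [0,0,0]}
    - {"claw": 1,"linear": [-1,0,0],"rotation": [0,0,0]}
    - {"claw": 0.35,"linear": [-0.3,0,-0.5],"rotation": [0,0,0]}
    - {"claw": 0.35,"linear": [0,0,0],"rotation": [0,0,0]}

```text
time: 7.08
position: [0.5864, 0.1829, 0.149]
tool_rot: [-0.116, 1.572, 0.126]
ft_force: [-0.9, 0.6, 0.1]
grip_width: 0.085
```

```bash
python3 go.py .396 .3345 .15 -13.5
```

```text
pos [0.5864 0.1829 0.149 ] yaw 8.8 t 7.08 F [-0.9  0.6  0.1] grip 0.085 j7 [-0.65  0.3   0.37  1.65 -0.12  1.22 -0.09]
shift [ 0.037  7.161 -6.594] turn [ 0.2482 -0.0037 -0.0038] shift after turn [-0.042  4.118 -8.821]
```

Call:
play_rows:
  targets:
    - {"claw": 0.35,"linear": [-0.3,0.8,-0.9],"rotation": [0.062,0,0]}
    - {"claw": 0.35,"linear": [-0.3,0.8,-0.9],"rotation": [0.062,0,0]}
    - {"claw": 0.35,"linear": [0,0.8,-0.9],"rotation": [0.062,0,0]}
    - {"claw": 0.35,"linear": [0,0.7,-1],"rotation": [0.062,0,0]}
    - {"claw": 0.35,"linear": [0,0.6,-1],"rotation": [0,0,0]}
    - {"claw": 0.35,"linear": [0,0.6,-1],"rotation": [0,0,0]}
    - {"claw": 0.35,"linear": [0,0.4,-1],"rotation": [0,0,0]}
    - {"claw": 0.35,"linear": [0,0,-0.6],"rotation": [0,0,0]}
    - {"claw": 0.35,"linear": [0,0,0],"rotation": [0,0,0]}
    - {"claw": 0.35,"linear": [0,0,0],"rotation": [0,0,0]}

```text
time: 7.92
position: [0.4124, 0.3263, 0.1599]
tool_rot: [0.206, 1.565, -0.2]
ft_force: [-0.1, -0.4, 0.2]
grip_width: 0.647
```

```bash
python3 go.py .396 .3345 .06 -13.5
```

```text
pos [0.4124 0.3263 0.1599] yaw -14.8 t 7.92 F [-0.1 -0.4  0.2] grip 0.647 j7 [-0.97  0.1   0.27  1.85 -0.03  1.2  -0.95]
shift [ 3.999  0.135 -0.704] turn [-0.0145 -0.0024 -0.0021] shift after turn [ 3.996  0.165 -0.716]
```

Call:
play_rows:
  targets:
    - {"claw": 0.35,"linear": [0.7,0.15,-0.5],"rotation": [-0.014,-0.002,-0.002]}
    - {"claw": 0.35,"linear": [0.9,0,-0.2],"rotation": [0,0,0]}
    - {"claw": 0.35,"linear": [0.9,0,0],"rotation": [0,0,0]}
    - {"claw": 0.35,"linear": [0.7,0,0],"rotation": [0,0,0]}
    - {"claw": 0.35,"linear": [0.3,0,0],"rotation": [0,0,0]}
    - {"claw": 0.35,"linear": [0,0,0],"rotation": [0,0,0]}
    - {"claw": 0.35,"linear": [0,0,0],"rotation": [0,0,0]}

```text
time: 8.5
position: [0.4054, 0.3307, 0.0687]
tool_rot: [0.194, 1.557, -0.192]
ft_force: [0.1, 0.3, 1.1]
grip_width: 0.648
```

```bash
python3 go.py .396 .3345 .03 -13.5;python3 - <<'E'
from bench import get_image
import cv2,numpy as np
s=get_image("side")[170:250,195:330];t=get_image("top")[210:310,245:380]
cv2.imwrite("pics/b1.png",cv2.resize(np.vstack([s,t]),None,fx=3.3,fy=3.3,interpolation=cv2.INTER_CUBIC))
E
```

```text
pos [0.4054 0.3307 0.0687] yaw -14.1 t 8.5 F [0.1 0.3 1.1] grip 0.648 j7 [-0.98  0.18  0.26  1.95 -0.05  1.01 -0.94]
shift [ 1.547  0.051 -0.409] turn [-0.0067  0.0034 -0.0012] shift after turn [ 1.549  0.058 -0.4  ]
```

View pics/b1.png

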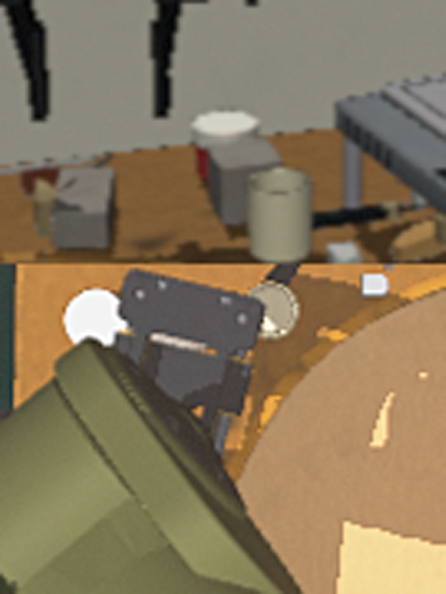

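The open fingertips sit at crop columns 40 and 160, with the block between at 55–115. They need to move about 10 mm in -x, which matches the computed shift.

Call:
play_rows:
  targets:
    - {"claw": 0.35,"linear": [0.3,0.05,-0.4],"rotation": [-0.006,0.003,0]}
    - {"claw": 0.35,"linear": [0.5,0,0],"rotation": [0,0,0]}
    - {"claw": 0.35,"linear": [0.4,0,0],"rotation": [0,0,0]}
    - {"claw": 0.35,"linear": [0.2,0,0],"rotation": [0,0,0]}
    - {"claw": 0.35,"linear": [0,0,0],"rotation": [0,0,0]}
    - {"claw": 0.35,"linear": [0,0,0],"rotation": [0,0,0]}

```text
time: 9.1
position: [0.397, 0.3389, 0.0364]
tool_rot: [0.193, 1.558, -0.175]
ft_force: [-0.3, -0.4, 1.2]
grip_width: 0.65
```

```bash
python3 go.py .396 .3345 .004 -13.5
```

```text
pos [0.397  0.3389 0.0364] yaw -13.4 t 9.1 F [-0.3 -0.4  1.2] grip 0.65 j7 [-0.98  0.22  0.25  1.99 -0.07  0.93 -0.93]
shift [ 1.294 -0.194 -0.002] turn [ 0.0007  0.0023 -0.0073] shift after turn [ 1.296 -0.18   0.002]
```

Call:
play_rows:
  targets:
    - {"claw": 0.35,"linear": [0.3,-0.15,0],"rotation": [0,0.002,-0.007]}
    - {"claw": 0.35,"linear": [0.3,0,0],"rotation": [0,0,0]}
    - {"claw": 0.35,"linear": [0.3,0,0],"rotation": [0,0,0]}
    - {"claw": 0.35,"linear": [0.2,0,0],"rotation": [0,0,0]}
    - {"claw": 0.35,"linear": [0,0,0],"rotation": [0,0,0]}
    - {"claw": 0.35,"linear": [0,0,0],"rotation": [0,0,0]}

```text
time: 9.6
position: [0.3965, 0.3354, 0.0067]
tool_rot: [0.184, 1.562, -0.184]
ft_force: [0.6, 0.1, -0.0]
grip_width: 0.652
```

```bash
python3 go.py .396 .3345 .004 -13.5
```

```text
pos [0.3965 0.3354 0.0067] yaw -13.4 t 9.6 F [ 0.6  0.1 -0. ] grip 0.652 j7 [-0.98  0.27  0.25  2.   -0.08  0.88 -0.92]
shift [ 0.106 -0.039 -0.009] turn [ 0.0007  0.0004 -0.0002] shift after turn [ 0.106 -0.039 -0.009]
```

Call:
play_rows:
  targets:
    - {"claw": 0.35,"linear": [0.1,-0.04,0],"rotation": [0,0,0]}
    - {"claw": 0.35,"linear": [0,0,0],"rotation": [0,0,0]}
    - {"claw": 0.8,"linear": [0,0,0],"rotation": [0,0,0]}
    - {"claw": 0.8,"linear": [0,0,0],"rotation": [0,0,0]}
    - {"claw": 0.8,"linear": [0,0,0],"rotation": [0,0,0]}
    - {"claw": 0.8,"linear": [0,0,0],"rotation": [0,0,0]}
    - {"claw": 0.8,"linear": [0,0,0],"rotation": [0,0,0]}
    - {"claw": 0.8,"linear": [0,0,0],"rotation": [0,0,0]}
    - {"claw": 0.8,"linear": [0,0,0],"rotation": [0,0,0]}
  newtons: 40

```text
time: 10.35
position: [0.3962, 0.3348, 0.0045]
tool_rot: [0.185, 1.562, -0.183]
ft_force: [-0.5, -0.3, -0.8]
grip_width: 0.337
```

```bash
python3 go.py .396 .3345 .12 -13.5
```

```text
pos [0.3962 0.3348 0.0045] yaw -13.4 t 10.35 F [-0.5 -0.3 -0.8] grip 0.337 j7 [-0.97  0.27  0.25  2.01 -0.08  0.88 -0.92]
shift [-4.618e+00 -8.000e-03 -1.000e-03] turn [ 0.0008  0.0004 -0.0008] shift after turn [-4.618e+00 -1.400e-02 -4.000e-03]
```

Call:
play_rows:
  targets:
    - {"claw": 1,"linear": [-0.2,0,0],"rotation": [0,0,0]}
    - {"claw": 1,"linear": [-0.4,0,0],"rotation": [0,0,0]}
    - {"claw": 1,"linear": [-0.7,0,0],"rotation": [0,0,0]}
    - {"claw": 1,"linear": [-0.9,0,0],"rotation": [0,0,0]}
    - {"claw": 1,"linear": [-0.9,0,0],"rotation": [0,0,0]}
    - {"claw": 1,"linear": [-0.9,0,0],"rotation": [0,0,0]}
    - {"claw": 1,"linear": [-0.9,0,0],"rotation": [0,0,0]}
    - {"claw": 1,"linear": [-0.5,0,0],"rotation": [0,0,0]}
    - {"claw": 1,"linear": [0,0,0],"rotation": [0,0,0]}
    - {"claw": 1,"linear": [0,0,0],"rotation": [0,0,0]}

```text
time: 11.18
position: [0.3941, 0.3309, 0.1476]
tool_rot: [0.182, 1.565, -0.189]
ft_force: [-0.6, 0.2, -3.7]
grip_width: 0.341
```

```bash
python3 go.py .5866 .2689 .15 9;python3 - <<'E'
from bench import get_image
import cv2,numpy as np
s=get_image("side")[90:260,190:420]
cv2.imwrite("pics/b2.png",cv2.resize(s,None,fx=3.4,fy=3.4,interpolation=cv2.INTER_CUBIC))
E
```

```text
pos [0.3941 0.3309 0.1476] yaw -13.5 t 11.18 F [-0.6  0.2 -3.7] grip 0.341 j7 [-1.    0.09  0.26  1.89 -0.02  1.18 -0.97]
shift [-0.108 -0.608  8.065] turn [-0.2504 -0.0017  0.003 ] shift after turn [-0.097 -3.652  7.217]
```

View pics/b2.png

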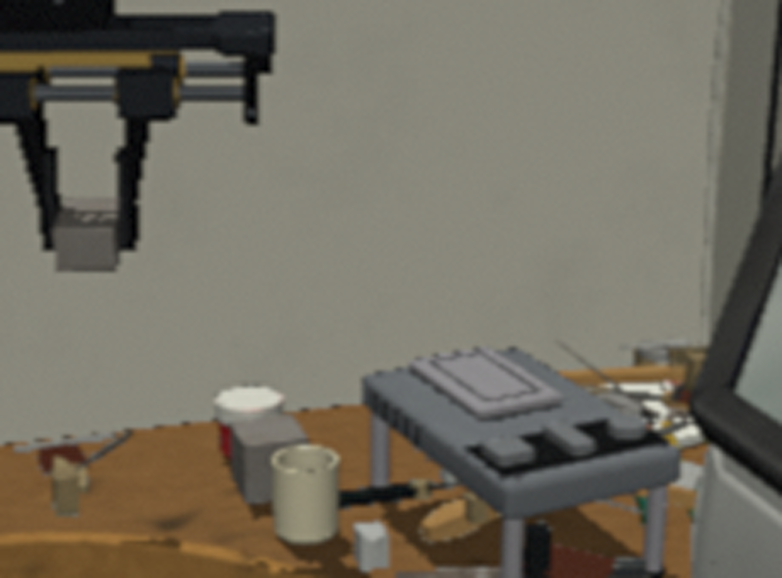

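The picture shows the block held level at crop (88,245), clear of the bench, with the row undisturbed. Next I'll carry it over.

Call:
play_rows:
  targets:
    - {"claw": 1,"linear": [0,-0.1,0.5],"rotation": [-0.042,0,0]}
    - {"claw": 1,"linear": [0,-0.1,0.8],"rotation": [-0.042,0,0]}
    - {"claw": 1,"linear": [0,-0.2,0.9],"rotation": [-0.042,0,0]}
    - {"claw": 1,"linear": [0,-0.3,0.9],"rotation": [-0.042,0,0]}
    - {"claw": 1,"linear": [0,-0.4,0.9],"rotation": [-0.042,0,0]}
    - {"claw": 1,"linear": [0,-0.4,0.9],"rotation": [-0.042,0,0]}
    - {"claw": 1,"linear": [0,-0.4,0.9],"rotation": [0,0,0]}
    - {"claw": 1,"linear": [0,-0.3,0.6],"rotation": [0,0,0]}
    - {"claw": 1,"linear": [0,0,0.2],"rotation": [0,0,0]}
    - {"claw": 1,"linear": [0,0,0],"rotation": [0,0,0]}

```text
time: 12.07
position: [0.5577, 0.2717, 0.1296]
tool_rot: [-0.161, 1.592, 0.131]
ft_force: [0.4, 0.5, -3.4]
grip_width: 0.343
```

```bash
python3 go.py .5866 .2689 .13 9
```

```text
pos [0.5577 0.2717 0.1296] yaw 10.6 t 12.07 F [ 0.4  0.5 -3.4] grip 0.343 j7 [-0.77  0.35  0.33  1.63 -0.11  1.22 -0.23]
shift [-0.043 -0.322  1.117] turn [ 0.0179 -0.0174  0.0106] shift after turn [-0.017 -0.29   1.126]
```

Call:
play_rows:
  targets:
    - {"claw": 1,"linear": [0,-0.15,0.5],"rotation": [0.018,-0.017,0.01]}
    - {"claw": 1,"linear": [0,-0.15,0.4],"rotation": [0,0,0]}
    - {"claw": 1,"linear": [0,0,0.2],"rotation": [0,0,0]}
    - {"claw": 1,"linear": [0,0,0],"rotation": [0,0,0]}
    - {"claw": 1,"linear": [0,0,0],"rotation": [0,0,0]}

```text
time: 12.48
position: [0.5806, 0.2712, 0.1248]
tool_rot: [-0.129, 1.579, 0.125]
ft_force: [0.4, -0.8, -3.4]
grip_width: 0.342
```

```bash
python3 go.py .5866 .2689 .105 9
```

```text
pos [0.5806 0.2712 0.1248] yaw 9.3 t 12.48 F [ 0.4 -0.8 -3.4] grip 0.342 j7 [-0.75  0.38  0.34  1.6  -0.13  1.2  -0.22]
shift [ 0.79  -0.13   0.232] turn [ 0.0028 -0.0075  0.0012] shift after turn [ 0.792 -0.13   0.223]
```

Call:
play_rows:
  targets:
    - {"claw": 1,"linear": [0.2,-0.13,0.22],"rotation": [0.003,-0.0075,0.001]}
    - {"claw": 1,"linear": [0.3,0,0],"rotation": [0,0,0]}
    - {"claw": 1,"linear": [0.1,0,0],"rotation": [0,0,0]}
    - {"claw": 1,"linear": [0,0,0],"rotation": [0,0,0]}
    - {"claw": 1,"linear": [0,0,0],"rotation": [0,0,0]}

```text
time: 12.9
position: [0.5844, 0.2708, 0.1077]
tool_rot: [-0.126, 1.569, 0.126]
ft_force: [-0.6, -0.3, -3.3]
grip_width: 0.343
```

```bash
python3 go.py .5866 .2689 .093 9
```

```text
pos [0.5844 0.2708 0.1077] yaw 9.2 t 12.9 F [-0.6 -0.3 -3.3] grip 0.343 j7 [-0.74  0.39  0.34  1.61 -0.14  1.16 -0.21]
shift [ 0.587 -0.091  0.077] turn [ 0.0021 -0.0011 -0.0004] shift after turn [ 0.588 -0.09   0.077]
```

Call:
play_rows:
  targets:
    - {"claw": 1,"linear": [0.2,-0.09,0.08],"rotation": [0.002,-0.001,0]}
    - {"claw": 1,"linear": [0.2,0,0],"rotation": [0,0,0]}
    - {"claw": 1,"linear": [0.1,0,0],"rotation": [0,0,0]}
    - {"claw": 1,"linear": [0,0,0],"rotation": [0,0,0]}
    - {"claw": 1,"linear": [0,0,0],"rotation": [0,0,0]}

```text
time: 13.32
position: [0.5866, 0.2688, 0.0938]
tool_rot: [-0.123, 1.568, 0.124]
ft_force: [-0.3, 0.4, -3.3]
grip_width: 0.34
```

```bash
python3 go.py .5866 .2689 .092 9;python3 - <<'E'
from bench import get_image
import cv2,numpy as np
S=get_image("side");t=get_image("top");cv2.imwrite("pics/S.png",S)
s=S[150:250,255:395];t=t[120:250,245:385]
cv2.imwrite("pics/b3.png",cv2.resize(np.hstack([s,t[:100]]),None,fx=2.85,fy=2.85,interpolation=cv2.INTER_CUBIC))
cv2.imwrite("pics/b4.png",cv2.resize(s,None,fx=5.5,fy=5.5,interpolation=cv2.INTER_CUBIC))
E
```

```text
pos [0.5866 0.2688 0.0938] yaw 9.0 t 13.32 F [-0.3  0.4 -3.3] grip 0.34 j7 [-0.74  0.41  0.34  1.63 -0.15  1.13 -0.21]
shift [0.073 0.005 0.   ] turn [ 0.     -0.0002 -0.0004] shift after turn [0.073 0.005 0.   ]
```

View pics/b4.png

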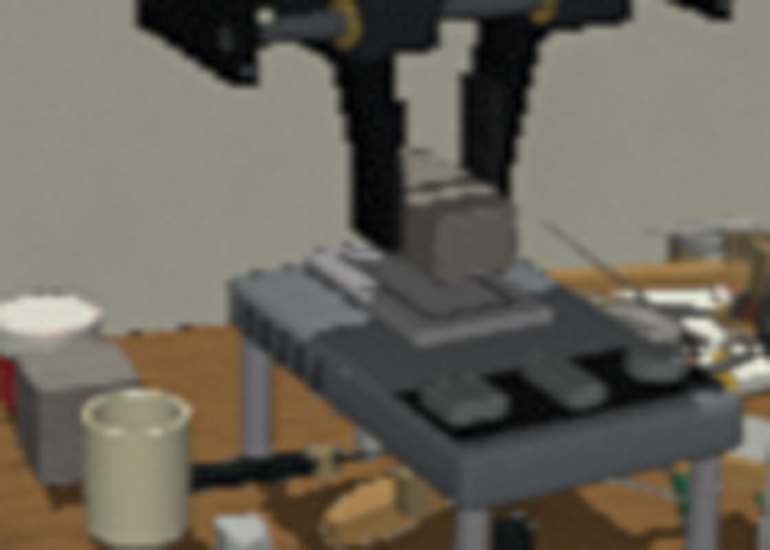

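The block is over the plate with a visible gap. Its near-end bottom corners are at about (437,281) and (512,262) in the crop. I'll check that by reprojection.

```bash
python3 - <<'E'
from h import *
q=[.5866,.2688,.157]
z=89.3
P=T(q,[[-15,-30,z],[15,-30,z],[-15,-30,z+22],[15,-30,z+22]])
print("block",((proj("side",P)-[255,150]+.5)*5.5-.5).round(0).tolist())
d=[.5916,.2373,.157]
P=T(d,[[-25,-8,78],[25,-8,78],[-16,1,78],[16,1,78],[-34,-52,79],[0,-52,79],[34,-52,79]])
print("plate near corners, outline near, keys",((proj("side",P)-[255,150]+.5)*5.5-.5).round(0).tolist())
E
```

```text
block [[434.0, 286.0], [517.0, 270.0], [436.0, 219.0], [520.0, 205.0]]
plate near corners, outline near, keys [[420.0, 336.0], [559.0, 309.0], [432.0, 321.0], [520.0, 304.0], [467.0, 391.0], [566.0, 370.0], [662.0, 351.0]]
```

```bash
python3 - <<'E'
import cv2
from bench import get_image
t=get_image("top")[130:240,255:395]
cv2.imwrite("pics/b5.png",cv2.resize(t,None,fx=5,fy=5,interpolation=cv2.INTER_CUBIC))
E
```

View pics/b5.png

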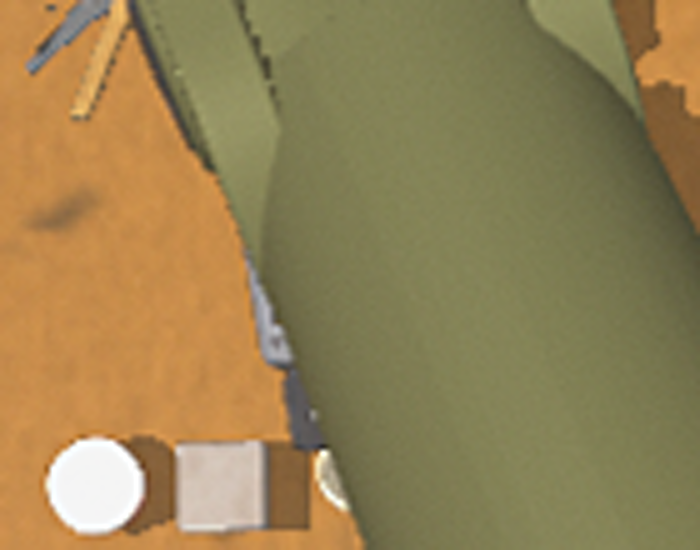

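The arm hides the plate from above, and the cube and lidded pot haven't moved. I'll overlay the predictions on the side view to check centring along y.

```bash
python3 - <<'E'
from h import *
S=cv2.imread("pics/S.png");k=10;o=np.array([318,172])
I=cv2.resize(S[172:230,318:396],None,fx=k,fy=k,interpolation=cv2.INTER_CUBIC)
def poly(q,L,c):
    p=((proj("side",T(q,L))-o+.5)*k-.5).round().astype(int);print(p.tolist());cv2.polylines(I,[p],True,c,1)
d=[.5916,.2373,.157];b=[.5866,.2688,.157]
poly(d,[[-25,-8,78],[25,-8,78],[25,72,78],[-25,72,78]],(0,255,0))
poly(d,[[-16,1,78],[16,1,78],[16,63,78],[-16,63,78]],(255,255,0))
poly(b,[[-15,-30,89.3],[15,-30,89.3],[15,-30,111.3],[-15,-30,111.3]],(0,0,255))
cv2.imwrite("pics/ov.png",I)
E
```

```text
[[135, 391], [387, 342], [159, 196], [-79, 237]]
[[155, 364], [315, 333], [141, 219], [-13, 246]]
[[159, 300], [310, 272], [315, 153], [163, 179]]
```

View pics/ov.png

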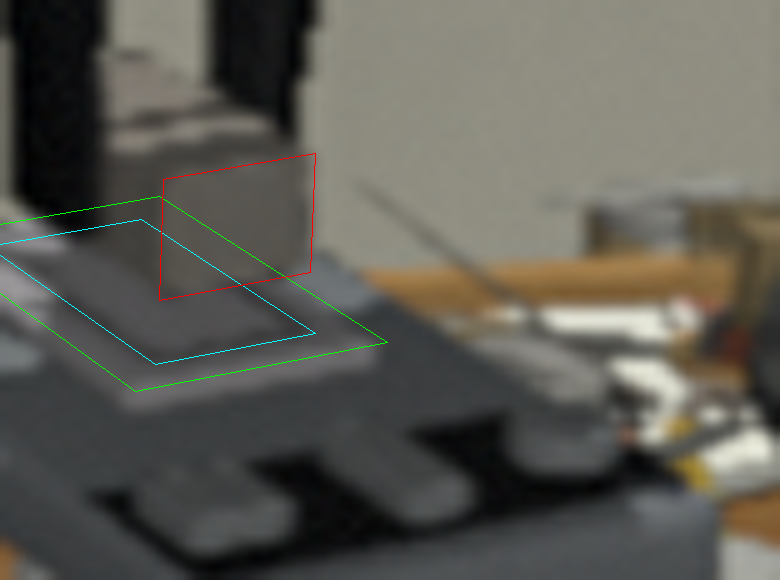

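The overlay matches to under one source pixel, so the centring error is about 3 mm or less. I'll let it settle, then hand in.

Call:
play_rows:
  targets:
    - {"claw": 1,"linear": [0.03,0,0],"rotation": [0,0,0]}
    - {"claw": 1,"linear": [0,0,0],"rotation": [0,0,0]}
    - {"claw": 1,"linear": [0,0,0],"rotation": [0,0,0]}
    - {"claw": 1,"linear": [0,0,0],"rotation": [0,0,0]}

```text
time: 13.8
position: [0.5872, 0.2692, 0.0942]
tool_rot: [-0.122, 1.566, 0.125]
ft_force: [-0.8, -0.2, -3.4]
grip_width: 0.34
```

```bash
python3 go.py .5866 .2689 .0925 9; python3 - <<'E'
from bench import *
s=get_state();print(abs(s['qd']).max())
if .090<s['position'][2]<.096: get_image("side");print(get_state()['position']);print(close_job())
E
```

```text
pos [0.5872 0.2692 0.0942] yaw 9.0 t 13.8 F [-0.8 -0.2 -3.4] grip 0.34 j7 [-0.74  0.41  0.34  1.63 -0.15  1.13 -0.21]
shift [ 0.066 -0.009 -0.027] turn [ 0.0002  0.0009 -0.0009] shift after turn [ 0.066 -0.009 -0.027]
0.00393228600655506
[0.58725676 0.26927169 0.09420163]
the job is handed in; nothing more can be done
None
```

I pressed the round, square and long keys one at a time, in that order. I then gripped the block across its 30 mm width, carried it over the row, and handed the job in at about 14 s with it held over the plate. `close_job` gives no verdict, so the result is not confirmed.

**Keys:** each press took the fingertips down to about 74 mm above the bench, or nearly 5 mm of travel. The side picture taken during the round press showed the other two keys up. The square and long presses were judged from tool height and force alone.

**Hold (last readings):**
- **Grip:** the opening was about 29.6 mm, which matches the block. The load was 3.4 N and the arm was nearly still (joint speeds below 0.004 rad/s).
- **Height:** the underside was about 11–12 mm above the plate, worked out from the tool height.
- **Level and direction:** tilt and turn were within about 0.2° of the plate direction I fitted.
- **Centring:** the tool was within 1 mm of the fitted plate centre. The side-view overlay differed by under one pixel, so the block could be about 1–3 mm off along y.

**Unchecked:** at the end the arm hid the plate from the top camera, so the final centring rests on the side view alone. The last pictures showed the cube and both pots upright, apparently where they started. In the top view the arm partly hid the cream pot.

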